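# Lock the battery cap of the lighting box

### The arm

A 6-joint arm with a two-finger parallel gripper is mounted at the origin on the work surface. World frame = base frame: x ahead of the robot, y to its left, z up, the work surface at z = 0. Lengths are in m, angles in rad, forces in N, time in s.
With the tool pointing down it reaches from about 0.3 to 0.875 m from the base axis. Payload 6.4 kg.
Tool frame: the origin (TCP) lies between the finger pads; the fingertips stand 8 mm ahead of it and the grasp point (between the pads) lies 11 mm behind it (ctrl.finger_overhang is the distance from the TCP to the fingertips, in m); z points along the fingers, y is the line along which they close (so a half turn about z gives the same grasp; the last joint's range is limited). The gripper opens to 85 mm and grips with 20 to 120 N. Pads are 22 mm wide; open, the fingers measure 114 mm over their backs; the gripper's body (76 mm by 85 mm) begins 54 mm behind the grasp point. The pads swing forward as they close: fully open they stand 13 mm farther back than shut.
Start: joints at [-1.485, 0.181, 1.607, -0, 1.354, -0.206], TCP at [0.165, -0.551, 0.201] pointing down, gripper open.
Joint ranges: [-2.99, 2.99], [-0.89, 2.07], [0.3, 2.58], [-1.14, 4.28], [0, 2.63], [-3.12, 3.12]. Speed limits (rad/s): [2.57, 2.57, 3.01, 3.14, 3.14, 3.14].

### API

Orientations are given as a unit quaternion [w, x, y, z].
In Python, from bench import ctrl, camera gives the robot as it stands.
- The arm moves only by the shell command python3 -m pendant 'ROWS' [OPENING]. ROWS is JSON, a list of rows, each a list of 6 numbers: the shift along the world's x, y, z normalised to -1 to 1, where 1 is 200 mm, then the turn, a rotation vector about the world's x, y, z normalised to -1 to 1, where 1 is pi/2 rad. In form: [[dx, dy, dz, rx, ry, rz], ...]. A call has exactly 10 rows; each row shifts and turns the commanded pose from where the row before left it; what a row does not reach is not made up. A row lasts 1/8 s, in which the tool goes at most 62.5 mm and 10.7 degrees, less where a joint would pass 70% of its speed; a pose out of reach is approached as far as the arm can. A call with a number of a shift or a turn outside -1 to 1 is refused whole. A call with a gripper value outside its range is refused whole. OPENING is the opening, from -1 (shut) to 1 (fully open), set as the call begins (- or left out, the last holds). The fingers move at their own pace and stop on an object; the grip force is fixed at half the most. Time passes only in rows, so rows that do not move let the fingers close, or fill a call up. It gives the time, the measured TCP pose, the force, the opening and the grip force at its end, in the units of the state.
- ctrl.get_obs(): the state, without advancing time (a new reading comes with each control period).
- camera(name): name is "scene" or "top" or "wrist"; returns a dict with "color" (384x512x3 uint8, blue, green, red), "fx", "fy", "cx", "cy" (pixels), "xyz" and "rotation" of the camera in the world; the wrist camera has in their place "hand_eye" (4x4, takes a point from camera to tool coordinates, whose origin is the TCP and whose axes are the flange's). Camera axes: x right, y down, z forward; pixel columns grow to the right and rows downward; lengths in m; the calibration is good to about 2 mm. A picture is of the moment at which its call begins: read the wrist's pose just before it. There is no depth.
- ctrl.hand_in(): hands the job in; it is judged then, once.
The state is a dict: "time_s": time; "q": joint angles; "dq": joint speeds; "joint_efforts": joint torques, N m; "eef_pos": TCP position; "eef_rot": TCP orientation; "wrist_force": force on the tool from outside, world axes, zero at the start; "torque": the same for the moment, N m; "opening": opening from 0.0 (shut) to 1.0 (fully open); "grasp_force": force on a finger pad.
Only numpy, scipy, OpenCV 4.12 (cv2) and the standard library are available. Lean on these libraries where they do the work, as an engineer would, in place of code of your own. Each camera call takes 0.05 s, during which the arm holds its last target. There are 200 camera calls.

### The job

The batteries of the lighting box on the offering table have been changed: put the loose round cap into the opening in the top of the box with its two lugs down the two slots, press it down gently against the spring, turn it a quarter turn clockwise (seen from above) and let it spring up into its locked detent, then let go. Never lean hard on the cap or force it against its stop, and leave the other things on the table where they are.

Things in the scene. Friction and masses are not known exactly. Their poses are not given: they have to be found in the camera images.
- box: Grey steel battery box, 170 (x) by 200 (y) by 100 mm high, fixed on the table, yawed up to 0.6 rad; origin at the centre of its underside, z up. On its top a square aluminium collar, 112 mm wide, surface 100 mm above the table, 8 mm thick, holds the opening for the cap. The collar was fitted askew, each time otherwise: see opening.
- opening (a point): Nominal centre of the opening, level with the collar's top, axes as box. A 61 mm round hole with two slots, each 16 mm wide, to 40.5 mm from the centre along +x and -x. The real collar (hole, slots, recesses, plunger) is stuck up to 3 mm off this in x and in y, and turned up to 0.18 rad either way; its height is exact. Only touch or sight tells.
- detent (a point): Underside of the collar, 8 mm below its top, under its +y side, 35 mm from the centre (nominal): here, and opposite at -y, a 4 mm deep, 16 mm wide recess takes a lug from below. Stops under the collar let the lugs turn only clockwise (from above) out of the slots, and only about 3 degrees past the recesses.
- spring (a point): Nominal top of the free brass plunger inside the opening, 28 mm wide, 14 mm below the collar's top; fixed point. The plunger goes down 12 mm under the cap and pushes back with about 4.5 N at first, 9.4 N after 7 mm and 13 N at its hard bottom.
- cap: Loose cap, 0.09 to 0.18 kg, standing upright: aluminium disc 58 mm wide, 19 mm high, its lowest 5 mm bevelled 45 degrees down to 48 mm; two like lugs 8 to 13 mm above its underside (76 mm tip to tip along its x, 12 mm wide); on top a black grip bar 52 mm long along x, 16 mm thick, 19 to 59 mm above the underside. Origin at the centre of the underside, z up; fits either way round.
- cap_grip (a point): On the cap's axis in its grip bar, 47 mm above its underside. Cap underside below the collar's top: 8 mm with the lugs lying on the collar, 14 mm once they drop into the slots and it meets the plunger, over 21 mm (at most 26) pressed to turn, 17 mm sprung up and locked, bar square to the slots. Over 35 N between cap and box does damage.
- cup_a: Bystander: steel cup, 60 mm wide, 42 mm high; origin under its foot.
- cup_b: Bystander: another such steel cup.
- spoon: Bystander: steel spoon, 160 mm long, lying along its x axis; origin under its middle.
- can_a: Bystander: green drink can, 66 mm wide, 120 mm high; origin under its foot.
- can_b: Bystander: another such can.
- water: Bystander: water bottle, 64 mm wide, 190 mm high; origin under its foot.
- cell: Bystander: a used battery cell standing on end, 33 mm wide, 61 mm high; origin under its foot.
Not all that is in view belongs to the job. Leave any green look-alike of the cap alone.

How it is judged:
By the outcome, as a careful person would: the job done as asked, in the order asked, and still so for the second after the job is handed in, with the robot touching nothing.
It also fails if it takes over 72 s, if anything falls off the work surface, if the arm or the gripper's body presses on something with over 40 N, if the wrist force passes 120 N, or if a joint passes its speed limit or range.

## Working session

There is one attempt and no reset: what is moved stays moved. The work goes in short steps, Python scripts to look and compute and a shell command to move; the robot and the scene stay as the last step left them, time stands still between calls to the robot, and variables do not carry over. Pictures are saved under pics/ and viewed, at most 10 in all, crops included, and the job is handed in when it is done.

```bash
ls; mkdir -p pics
python3 - <<'E'
from bench import ctrl,camera
import cv2,numpy as np
o=ctrl.get_obs();print({k:np.round(v,3).tolist() for k,v in o.items()}, ctrl.finger_overhang)
for n in("top","scene"):
    c=camera(n);cv2.imwrite(f"pics/{n}1.png",c["color"]);np.savez(f"{n}1.npz",**c)
    print(n,c["fx"],c["fy"],c["cx"],c["cy"],c["xyz"],c["rotation"])
E
```

```text
pics
{'time_s': 0.0, 'q': [-1.485, 0.182, 1.608, -0.0, 1.354, -0.206], 'dq': [0.001, -0.001, 0.0, 0.002, -0.001, 0.001], 'joint_efforts': [-0.001, -44.486, -35.134, -0.0, 0.009, -0.0], 'eef_pos': [0.165, -0.55, 0.2], 'eef_rot': [-0.001, 0.989, 0.145, 0.0], 'wrist_force': [-0.565, 0.473, -0.543], 'torque': [0.017, -0.02, 0.015], 'grasp_force': 0.0, 'opening': 1.001} 0.008
top 366.0610758417341 366.0610758417341 249.81618960705467 190.41680859948585 [ 0.41145903 -0.03085406  1.12396772] [-0.03820317  0.70634133 -0.70524562  0.0474453 ]
scene 477.6670117265595 477.6670117265595 252.03148737262774 189.33335166912946 [1.01505057 0.60168902 1.26553568] [-0.08938442  0.28340897  0.9140273  -0.27612294]
```

View pics/top1.png

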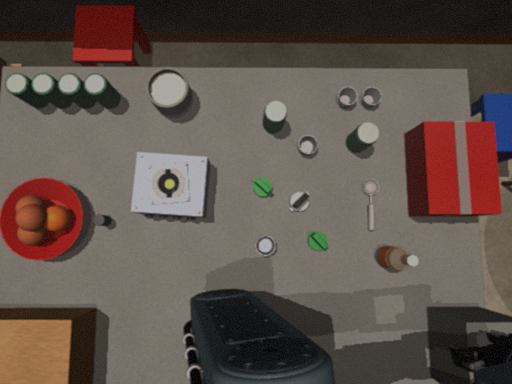

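View pics/scene1.png

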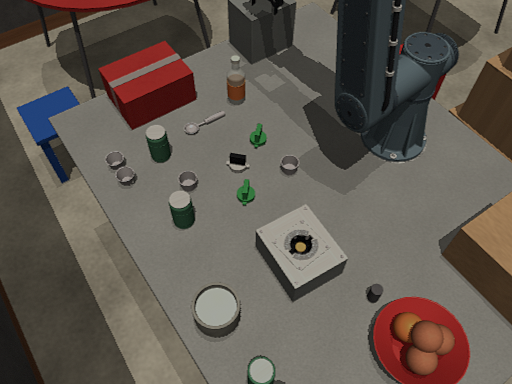

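The top view shows the cap at about (299,201) with its black bar, and the box opening at about (170,184). Green look-alikes are at (263,187) and (318,241). Next I'll enlarge the crops and compute world points.

```bash
cat > h.py <<'E'
import numpy as np,cv2
from scipy.spatial.transform import Rotation as R
def q2R(q): return R.from_quat([q[1],q[2],q[3],q[0]]).as_matrix()
def ray(c,u,v):
    return np.array(c["xyz"]),q2R(c["rotation"])@np.array([(u-c["cx"])/c["fx"],(v-c["cy"])/c["fy"],1])
def at(c,u,v,z):
    p,d=ray(c,u,v); return p+d*(z-p[2])/d[2]
def crop(im,u0,v0,w,h,k): return cv2.resize(im[v0:v0+h,u0:u0+w],None,fx=k,fy=k,interpolation=cv2.INTER_CUBIC)
E
python3 - <<'E'
from h import *
t=np.load("top1.npz");s=np.load("scene1.npz")
a=crop(t["color"],125,145,90,75,4);b=crop(t["color"],250,170,80,75,4)
a2=crop(s["color"],250,200,100,75,4);b2=crop(s["color"],210,125,80,75,4)
def st(a,b):return np.hstack([a,b])
x=st(a,b);y=st(a2,b2);m=max(x.shape[1],y.shape[1])
p=lambda i:np.pad(i,((0,0),(0,m-i.shape[1]),(0,0)))
cv2.imwrite("pics/c1.png",np.vstack([p(x),p(y)]))
print("cap",at(t,299,201,.04),at(s,238,165,.0),"open",at(t,170,184,.1),at(s,300,245,.1))
E
```

```text
cap [ 0.51209608 -0.19151033  0.04      ] [ 0.51163088 -0.19496059  0.        ] open [0.55386716 0.18058388 0.1       ] [0.56218387 0.18903807 0.1       ]
```

View pics/c1.png

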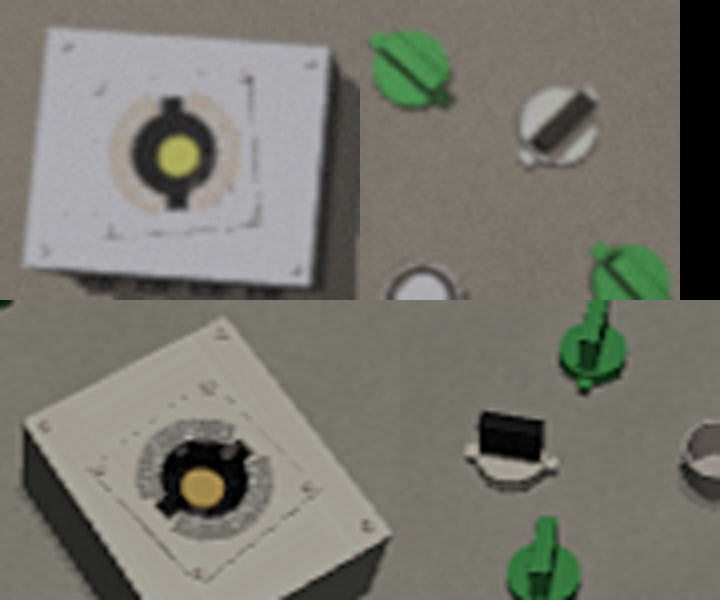

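The crops show the cap's lugs at about (291.6,209.6) and (307.1,192.9) in the top view. The slots run nearly along world x.

Run:
```python
from h import *
from bench import camera
t=np.load("top1.npz");s=np.load("scene1.npz")
T=lambda X,Y,z:at(t,125+(X+.5)/4-.5,145+(Y+.5)/4-.5,z)
TB=lambda X,Y,z:at(t,250+(X-360+.5)/4-.5,170+(Y+.5)/4-.5,z)
S=lambda X,Y,z:at(s,250+(X+.5)/4-.5,200+(Y-300+.5)/4-.5,z)
SB=lambda X,Y,z:at(s,210+(X-400+.5)/4-.5,125+(Y-300+.5)/4-.5,z)
l=[TB(528,160,.011),TB(590,93,.011)];d=l[1]-l[0];print("cap top lugs",sum(l)/2,np.linalg.norm(d),np.arctan2(d[1],d[0]),"disc",TB(559,126,.019))
l=[SB(471,454,.011),SB(553,464,.011)];d=l[1]-l[0];print("cap scene lugs",sum(l)/2,np.linalg.norm(d),np.arctan2(d[1],d[0]))
print("bar top",(SB(482,412,.059)+SB(543,420,.059))/2)
l=[T(171,98,.1),T(177,209,.1)];d=l[0]-l[1];print("slot top",sum(l)/2,np.linalg.norm(d),np.arctan2(d[1],d[0]),"plunger",T(178,156,.086))
l=[S(248,445,.1),S(160,508,.1)];d=l[1]-l[0];print("slot scene",sum(l)/2,np.linalg.norm(d),np.arctan2(d[1],d[0]),"plunger",S(201,487,.086))
c=[T(47,29,.1),T(330,46,.1),T(311,286,.1),T(24,266,.1)];print("box",np.mean(c,0),[np.round(c[i]-c[i-1],3) for i in range(4)])
c=camera("wrist");print(c["hand_eye"],c["fx"],c["cx"],c["cy"])
```

```text
cap top lugs [ 0.51410221 -0.19701918  0.011     ] 0.07059803208811677 -0.7531716850107497 disc [ 0.51366706 -0.19575737  0.019     ]
cap scene lugs [ 0.51565035 -0.19088424  0.011     ] 0.06794544186239193 2.3927378580059475
bar top [ 0.51070839 -0.19598037  0.059     ]
slot top [0.55687803 0.18594216 0.1       ] 0.07918246231570211 0.08087024485196423 plunger [0.55688846 0.18599492 0.086     ]
slot scene [0.55802765 0.1869665  0.1       ] 0.0792111689361909 0.051736734852323024 plunger [0.55961906 0.18723078 0.086     ]
box [0.555239   0.18295288 0.1       ] [array([ 0.169, -0.01 ,  0.   ]), array([-0.012, -0.201,  0.   ]), array([-0.171,  0.011,  0.   ]), array([0.014, 0.2  , 0.   ])]
[[-8.75796429e-06 -9.61142456e-01 -2.76052857e-01  7.07202413e-02]
 [ 9.99999852e-01  1.41797301e-04 -5.25426072e-04  3.01398013e-04]
 [ 5.44152855e-04 -2.76052821e-01  9.61142312e-01 -1.72747118e-01]
 [ 0.00000000e+00  0.00000000e+00  0.00000000e+00  1.00000000e+00]] 285.0580348982932 255.83851117036338 193.62856954518261
```

```bash
python3 -m pendant '[[0,0,0.3,0,0,0.111],[0.15,0.15,0,0,0,0.111],[0.15,0.15,0,0,0,0.111],[0.15,0.15,0,0,0,0.111],[0.15,0.15,0,0,0,0.111],[0.15,0.15,0,0,0,0.111],[0.15,0.15,0,0,0,0.111],[0.15,0.15,0,0,0,0.111],[0.15,0.15,0,0,0,0.111],[0.15,0.15,0,0,0,0.111]]' 1 && python3 -m pendant '[[0.13,0.14,0,0,0,0.113],[0.13,0.14,0,0,0,0.113],[0.13,0.14,-0.1,0,0,0],[0,0,-0.2,0,0,0],[0,0,-0.2,0,0,0],[0,0,0,0,0,0],[0,0,0,0,0,0],[0,0,0,0,0,0],[0,0,0,0,0,0],[0,0,0,0,0,0]]'
cat >> h.py <<'E'
def wr():
    from bench import ctrl,camera
    o=ctrl.get_obs();c=dict(camera("wrist"));M=np.array(c["hand_eye"])
    r=q2R(o["eef_rot"]);c["xyz"]=r@M[:3,3]+o["eef_pos"]
    q=R.from_matrix(r@M[:3,:3]).as_quat();c["rotation"]=np.array([q[3],*q[:3]])
    x=r[:,0];print("tcp",np.round(o["eef_pos"],4),"yaw",round(float(np.arctan2(x[1],x[0])),4),"z",np.round(r[:,2],4),"q",np.round(o["q"],3),"F",np.round(o["wrist_force"],2),"T",np.round(o["torque"],2),o["time_s"],round(float(o["opening"]),3))
    return c
E
python3 - <<'E'
from h import *
c=wr();cv2.imwrite("pics/w1.png",crop(c["color"],56,0,400,384,1.5));np.savez("w1.npz",**c)
E
```

```text
time_s: 1.4
eef_pos: [0.4362, -0.2795, 0.2608]
eef_rot: [-0.0, 0.523, 0.852, 0.0]
wrist_force: [0.0, -0.2, -0.4]
opening: 0.999
grasp_force: 0.0
time_s: 2.65
eef_pos: [0.5138, -0.197, 0.1618]
eef_rot: [0.001, 0.367, 0.93, -0.0]
wrist_force: [0.1, -0.1, 0.1]
opening: 1.0
grasp_force: 0.0
tcp [ 0.5138 -0.197   0.1618] yaw 2.3902 z [ 1.1e-03 -7.0e-04 -1.0e+00] q [-0.582  0.163  1.71   0.     1.267 -1.401] F [ 0.12 -0.07  0.12] T [ 0.02  0.02 -0.01] 2.65 1.0
```

View pics/w1.png

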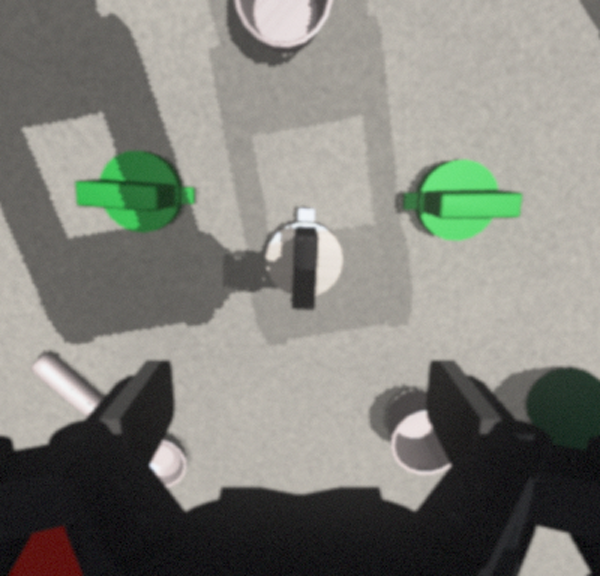

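The wrist view shows the cap disc at crop (304,260), a lug at (306,215), and the bar top running from about (306,230) to (304,288).

Run:
```python
from h import *
c=dict(np.load("w1.npz"))
W=lambda X,Y,z:at(c,56+(X+.5)/1.5-.5,(Y+.5)/1.5-.5,z)
print("disc",W(304.5,260,.019),"L/R",W(265.5,260,.019),W(343.5,260,.019), "lug tip",W(306,208,.013))
p=np.array([.514,-.195,0]);r=q2R(c["rotation"])
# project predicted cap features at tcp-yaw for comparison
for z in(.019,.059):
    for s in(-.026,0,.026):
        X=p+np.array([np.cos(2.39)*s,np.sin(2.39)*s,z]);v=r.T@(X-c["xyz"]);u=c["fx"]*v[:2]/v[2]+[c["cx"],c["cy"]]
        print(z,s,(u+.5-[56,0])*1.5-.5)
cv2.imwrite("pics/w1b.png",crop(c["color"],215,125,80,90,6))
```

```text
disc [ 0.51433716 -0.19218438  0.019     ] L/R [ 0.4943131  -0.21361814  0.019     ] [ 0.53436218 -0.17074959  0.019     ] lug tip [ 0.48728236 -0.16545672  0.013     ]
0.019 -0.026 [301.41653527 295.25480098]
0.019 0 [301.45622505 262.18230937]
0.019 0.026 [301.49772668 227.600045  ]
0.059 -0.026 [301.61788744 312.11552796]
0.059 0 [301.66805912 274.98766509]
0.059 0.026 [301.72083966 235.92920108]
```

View pics/w1b.png

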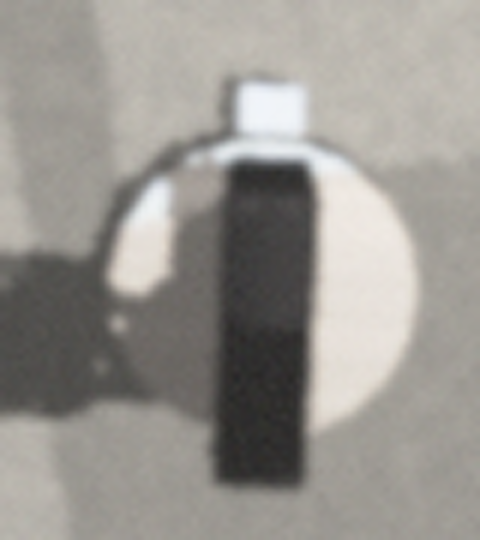

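```bash
python3 -m pendant '[[0.0025,0.0175,-0.1,0,0,-0.024],[0,0,-0.15,0,0,0],[0,0,-0.15,0,0,0],[0,0,-0.15,0,0,0],[0,0,-0.074,0,0,0],[0,0,0,0,0,0],[0,0,0,0,0,0],[0,0,0,0,0,0],[0,0,0,0,0,0],[0,0,0,0,0,0]]' && python3 -m pendant '[[0,0,0,0,0,0],[0,0,0,0,0,0],[0,0,0,0,0,0],[0,0,0,0,0,0],[0,0,0,0,0,0],[0,0,0,0,0,0],[0,0,0,0,0,0],[0,0,0,0,0,0],[0,0,0,0,0,0],[0,0,0,0,0,0]]' -1
python3 -c "
from h import *
c=wr();np.savez('w2.npz',**c)"
```

```text
time_s: 3.95
eef_pos: [0.5142, -0.1933, 0.0366]
eef_rot: [0.0, 0.384, 0.923, -0.0]
wrist_force: [0.2, 0.7, 0.4]
opening: 0.997
grasp_force: 0.0
time_s: 5.2
eef_pos: [0.5139, -0.1932, 0.0362]
eef_rot: [-0.0, 0.384, 0.923, -0.0]
wrist_force: [0.1, -0.3, 0.1]
opening: -0.0
grasp_force: 0.0
tcp [ 0.5139 -0.1932  0.0362] yaw 2.3527 z [-0. -0. -1.] q [-0.576  0.332  1.79  -0.     1.02  -1.358] F [ 0.1  -0.3   0.13] T [ 0.01  0.02 -0.04] 5.2 -0.0
```

```bash
python3 -c "
from h import *
c=np.load('w2.npz');cv2.imwrite('pics/w2.png',crop(c['color'],56,0,400,384,1.5))"
```

```text
(no output)
```

View pics/w2.png

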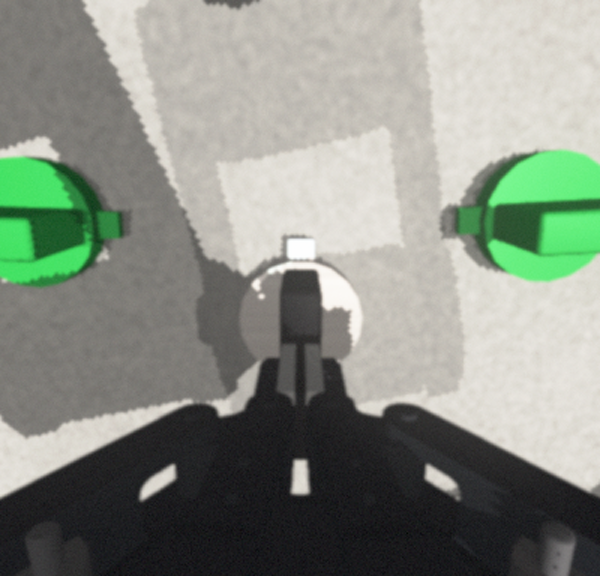

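The view shows the cap under the fingers, but the opening reads 0 with no grip force. I'll zoom in to see whether the fingers hold the bar.

```bash
python3 -c "
from h import *
c=np.load('w2.npz');a=crop(c['color'],195,150,120,120,5).astype(float);cv2.imwrite('pics/w2b.png',(255*(a.clip(0,255)/255)**.45).astype('uint8'))
from bench import ctrl
o=ctrl.get_obs();print(o['opening'],o['grasp_force'],o['time_s'])"
```

```text
-0.0006686723279745392 0.0 5.25
```

View pics/w2b.png

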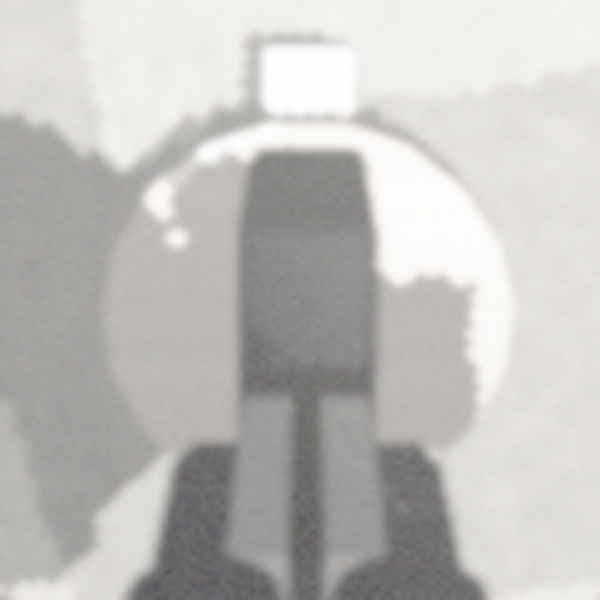

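The pads cover the bar top and are fully shut, so the fingertips are above the bar, higher than the TCP figures suggest. I'll reopen, go 20 mm lower (safe under either reading of the fingertip height) and close again.

```bash
python3 -m pendant '[[0,0,0,0,0,0],[0,0,0,0,0,0],[0,0,0,0,0,0],[0,0,0,0,0,0],[0,0,0,0,0,0],[0,0,-0.02,0,0,0],[0,0,-0.03,0,0,0],[0,0,-0.03,0,0,0],[0,0,-0.02,0,0,0],[0,0,0,0,0,0]]' 1 && python3 -m pendant '[[0,0,0,0,0,0],[0,0,0,0,0,0],[0,0,0,0,0,0],[0,0,0,0,0,0],[0,0,0,0,0,0],[0,0,0,0,0,0],[0,0,0,0,0,0],[0,0,0,0,0,0],[0,0,0,0,0,0],[0,0,0,0,0,0]]' -1
python3 -c "
from h import *
c=wr();np.savez('w3.npz',**c)"
```

```text
time_s: 6.5
eef_pos: [0.5136, -0.193, 0.0156]
eef_rot: [-0.001, 0.384, 0.923, 0.0]
wrist_force: [1.0, -0.0, 0.5]
opening: 1.0
grasp_force: 0.0
time_s: 7.75
eef_pos: [0.5143, -0.1935, 0.0166]
eef_rot: [0.0, 0.384, 0.923, -0.0]
wrist_force: [0.4, -0.5, 5.0]
opening: 0.164
grasp_force: 60.5
tcp [ 0.5143 -0.1935  0.0166] yaw 2.3527 z [ 8.e-04 -5.e-04 -1.e+00] q [-0.576  0.365  1.796 -0.     0.981 -1.358] F [ 0.41 -0.52  5.04] T [-0.06  0.    0.04] 7.75 0.164
```

The bar is held at about 14–16 mm, so the fingertips lie 23–42 mm behind the reported TCP (about 31 by sight). I'll regrip 12 mm lower for more pad overlap, which still clears the disc.

```bash
python3 -m pendant '[[0,0,0,0,0,0],[0,0,0,0,0,0],[0,0,0,0,0,0],[0,0,0,0,0,0],[0,0,0,0,0,0],[0,0,-0.02,0,0,0],[0,0,-0.02,0,0,0],[0,0,-0.02,0,0,0],[0,0,0,0,0,0],[0,0,0,0,0,0]]' 1 && python3 -m pendant '[[0,0,0,0,0,0],[0,0,0,0,0,0],[0,0,0,0,0,0],[0,0,0,0,0,0],[0,0,0,0,0,0],[0,0,0,0,0,0],[0,0,0,0,0,0],[0,0,0,0,0,0],[0,0,0,0,0,0],[0,0,0,0,0,0]]' -1
python3 -c "
from h import *
c=wr();np.savez('w3.npz',**c)"
```

```text
time_s: 9.05
eef_pos: [0.5139, -0.1932, 0.0042]
eef_rot: [-0.0, 0.384, 0.923, 0.0]
wrist_force: [-0.9, 0.6, -0.1]
opening: 1.003
grasp_force: 0.0
time_s: 10.3
eef_pos: [0.5142, -0.1934, 0.0044]
eef_rot: [0.0, 0.384, 0.923, -0.0]
wrist_force: [1.7, 0.3, 4.1]
opening: 0.177
grasp_force: 59.1
tcp [ 0.5142 -0.1934  0.0044] yaw 2.3526 z [ 5.e-04 -3.e-04 -1.e+00] q [-0.576  0.385  1.798  0.     0.957 -1.358] F [1.68 0.32 4.13] T [-0.02 -0.06  0.01] 10.3 0.177
```

```bash
python3 -m pendant '[[0,0,0.2,0,0,0],[0,0,0.3,0,0,0],[0,0,0.3,0,0,0],[0.06,0.2,0,0,0,0.078],[0.06,0.2,0,0,0,0.078],[0.06,0.2,0,0,0,0.078],[0.06,0.2,0,0,0,0.078],[0.06,0.2,0,0,0,0.078],[0.06,0.2,0,0,0,0.078],[0.06,0.2,0,0,0,0.076]]' && python3 -m pendant '[[0.065,0.167,0,0,0,0],[0.065,0.167,0,0,0,0],[0.065,0.166,0,0,0,0],[0,0,-0.1,0,0,0],[0,0,-0.05,0,0,0],[0,0,0,0,0,0],[0,0,0,0,0,0],[0,0,0,0,0,0],[0,0,0,0,0,0],[0,0,0,0,0,0]]'
python3 -c "
from h import *
c=wr();np.savez('w4.npz',**c);cv2.imwrite('pics/w4.png',crop(c['color'],150,20,210,200,3))"
```

```text
time_s: 11.6
eef_pos: [0.5972, 0.0882, 0.163]
eef_rot: [-0.001, -0.035, 0.999, 0.0]
wrist_force: [0.8, -0.0, -0.5]
opening: 0.174
grasp_force: 58.7
time_s: 12.85
eef_pos: [0.6371, 0.1868, 0.1346]
eef_rot: [0.0, -0.033, 0.999, 0.0]
wrist_force: [-0.0, 0.0, -1.2]
opening: 0.174
grasp_force: 58.8
tcp [0.6371 0.1868 0.1346] yaw -3.0761 z [ 6.e-04  0.e+00 -1.e+00] q [ 0.107  0.433  1.424 -0.     1.284 -1.53 ] F [-0.01  0.01 -1.22] T [ 0.01  0.01 -0.03] 12.85 0.174
```

View pics/w4.png

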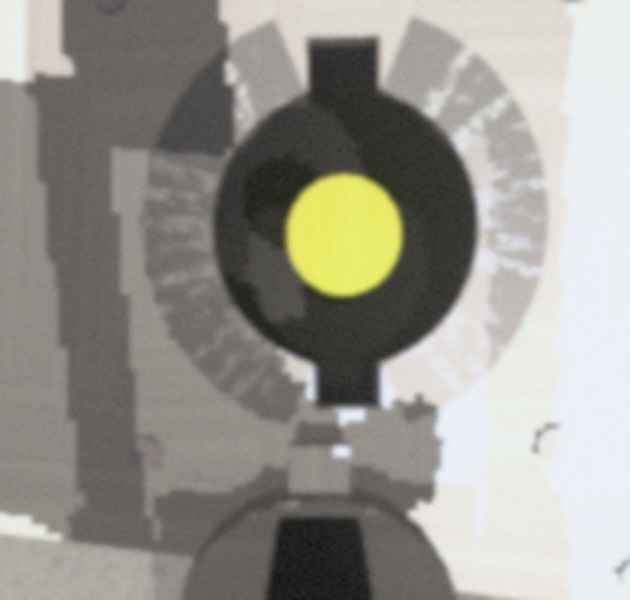

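The view shows the slot ends at crop (343,38) and (349,404), hole edges at x=214 and x=477, and the plunger at (344,235). On the held cap, the lug tip is at (320,445) and the disc edge at y≈495.

Run:
```python
from h import *
c=dict(np.load("w4.npz"));tcp=np.array([.6371,.1868,.1346]);yaw=-3.0761
W=lambda X,Y,z:at(c,150+(X+.5)/3-.5,20+(Y+.5)/3-.5,z)
x=np.array([np.cos(yaw),np.sin(yaw)]);y=np.array([np.sin(yaw),-np.cos(yaw)])
def tl(p):d=(p-tcp)[:2];return np.round([d@x*1e3,d@y*1e3],2)
def s(n,p):print(n,np.round(p,4),"tool mm",tl(p))
f=W(343,38,.1);n=W(349,404,.1);s("slot mid",(f+n)/2);d=f-n;print(np.linalg.norm(d),np.arctan2(d[1],d[0])-yaw)
s("hole LR",(W(214,228,.1)+W(477,228,.1))/2);print(np.linalg.norm(W(214,228,.1)-W(477,228,.1)))
s("plunger",W(344.5,235,.086));print(np.linalg.norm(W(286,235,.086)-W(403,235,.086)))
zb=tcp[2]-.0044
s("lug tip",W(320,445,zb+.013));s("disc top",W(319,494,zb+.019));s("bar top far",W(319,518,zb+.059))
s("lug sides",(W(290,470,zb+.013)+W(350,470,zb+.013))/2)
```

```text
slot mid [0.5576 0.1879 0.1   ] tool mm [79.26  6.27]
0.0794916608553904 0.026243666180562286
hole LR [0.5569 0.1877 0.1   ] tool mm [79.96  6.11]
0.06036993973717177
plunger [0.5578 0.1879 0.086 ] tool mm [79.06  6.31]
0.02873189037968732
lug tip [0.5994 0.1845 0.1432] tool mm [37.75  0.19]
disc top [0.6077 0.1849 0.1492] tool mm [ 2.943e+01 -1.000e-02]
bar top far [0.6012 0.1844 0.1892] tool mm [35.97 -0.05]
lug sides [0.6044 0.1848 0.1432] tool mm [32.77  0.19]
```

```bash
python3 -m pendant '[[-0.1,0.0015,0,0,0,0.0146],[-0.1,0.0015,0,0,0,0],[-0.1,0.0015,0,0,0,0],[-0.0975,0.001,0,0,0,0],[0,0,0,0,0,0],[0,0,-0.04,0,0,0],[0,0,-0.04,0,0,0],[0,0,-0.04,0,0,0],[0,0,0,0,0,0],[0,0,0,0,0,0]]' 
python3 -c "
from h import *
c=wr();np.savez('w5.npz',**c)"
```

```text
time_s: 14.15
eef_pos: [0.5576, 0.1878, 0.1101]
eef_rot: [-0.0, -0.044, 0.999, -0.0]
wrist_force: [0.3, 0.6, -0.8]
opening: 0.175
grasp_force: 58.8
tcp [0.5576 0.1878 0.1101] yaw -3.0531 z [-1.e-04 -0.e+00 -1.e+00] q [ 0.123  0.305  1.65  -0.     1.187 -1.536] F [ 0.28  0.58 -0.76] T [ 0.   -0.03 -0.02] 14.15 0.175
```

```bash
python3 -m pendant '[[0,0,-0.01,0,0,0],[0,0,-0.01,0,0,0],[0,0,-0.01,0,0,0],[0,0,-0.005,0,0,0],[0,0,-0.005,0,0,0],[0,0,-0.005,0,0,0],[0,0,-0.005,0,0,0],[0,0,0,0,0,0],[0,0,0,0,0,0],[0,0,0,0,0,0]]' ; python3 -c "
from h import *
c=wr()"
```

```text
time_s: 15.45
eef_pos: [0.5575, 0.1879, 0.1003]
eef_rot: [0.0, -0.044, 0.999, 0.0]
wrist_force: [1.1, 0.4, -1.3]
opening: 0.174
grasp_force: 58.8
tcp [0.5575 0.1879 0.1003] yaw -3.053 z [ 1.e-04  1.e-04 -1.e+00] q [ 0.124  0.317  1.657  0.     1.168 -1.536] F [ 1.11  0.37 -1.31] T [-0.03  0.02 -0.01] 15.45 0.174
```

```bash
python3 -m pendant '[[0,0,-0.005,0,0,0],[0,0,-0.005,0,0,0],[0,0,-0.005,0,0,0],[0,0,-0.005,0,0,0],[0,0,-0.005,0,0,0],[0,0,-0.005,0,0,0],[0,0,0,0,0,0],[0,0,0,0,0,0],[0,0,0,0,0,0],[0,0,0,0,0,0]]' ; python3 -c "
from h import *
c=wr()"
```

```text
time_s: 16.75
eef_pos: [0.5575, 0.1879, 0.0942]
eef_rot: [0.0, -0.044, 0.999, 0.0]
wrist_force: [-0.8, 0.5, -0.8]
opening: 0.176
grasp_force: 58.8
tcp [0.5575 0.1879 0.0942] yaw -3.0531 z [ 1.e-04  0.e+00 -1.e+00] q [ 0.123  0.325  1.66  -0.     1.157 -1.536] F [-0.76  0.48 -0.83] T [ 0.03 -0.02 -0.02] 16.75 0.176
```

```bash
python3 -m pendant '[[0,0,-0.005,0,0,0],[0,0,-0.005,0,0,0],[0,0,-0.005,0,0,0],[0,0,-0.005,0,0,0],[0,0,-0.005,0,0,0],[0,0,0,0,0,0],[0,0,0,0,0,0],[0,0,0,0,0,0],[0,0,0,0,0,0],[0,0,0,0,0,0]]' ; python3 -c "
from h import *
c=wr()"
```

```text
time_s: 18.05
eef_pos: [0.5574, 0.1879, 0.0892]
eef_rot: [0.0, -0.044, 0.999, 0.0]
wrist_force: [-1.7, 0.2, 3.5]
opening: 0.171
grasp_force: 59.3
tcp [0.5574 0.1879 0.0892] yaw -3.053 z [ 0.  0. -1.] q [ 0.124  0.331  1.663  0.     1.147 -1.536] F [-1.72  0.24  3.5 ] T [-0.12  0.42 -0.04] 18.05 0.171
```

```bash
python3 -m pendant '[[0,0,-0.005,0,0,0],[0,0,-0.005,0,0,0],[0,0,-0.005,0,0,0],[0,0,-0.005,0,0,0],[0,0,-0.005,0,0,0],[0,0,-0.005,0,0,0],[0,0,-0.005,0,0,0],[0,0,-0.005,0,0,0],[0,0,0,0,0,0],[0,0,0,0,0,0]]' ; python3 -c "
from h import *
c=wr()"
```

```text
time_s: 19.35
eef_pos: [0.5576, 0.1879, 0.0819]
eef_rot: [0.0, -0.044, 0.999, -0.0]
wrist_force: [-4.4, -1.2, 9.3]
opening: 0.174
grasp_force: 60.1
tcp [0.5576 0.1879 0.0819] yaw -3.053 z [ 3.e-04 -0.e+00 -1.e+00] q [ 0.124  0.341  1.667 -0.     1.133 -1.536] F [-4.41 -1.22  9.31] T [-0.18  0.77 -0.03] 19.35 0.174
```

```bash
python3 -m pendant '[[-0.002,0,-0.003,0,0,0],[0,0,0,0,0,-0.03],[0,0,0,0,0,-0.06],[0,0,0,0,0,-0.08],[0,0,0,0,0,-0.08],[0,0,0,0,0,-0.08],[0,0,0,0,0,-0.08],[0,0,0,0,0,0],[0,0,0,0,0,0],[0,0,0,0,0,0]]' ; python3 -c "
from h import *
c=wr()"
```

```text
time_s: 20.65
eef_pos: [0.559, 0.188, 0.0821]
eef_rot: [0.002, 0.274, 0.962, 0.001]
wrist_force: [0.9, -1.3, 8.5]
opening: 0.17
grasp_force: 60.2
tcp [0.559  0.188  0.0821] yaw 2.5859 z [ 4.2e-03  4.0e-04 -1.0e+00] q [ 0.123  0.341  1.667 -0.     1.13  -0.892] F [ 0.86 -1.26  8.52] T [-0.12  0.07 -0.08] 20.65 0.17
```

```bash
python3 -m pendant '[[0,0,-0.002,0,0,-0.05],[0,0,0,0,0,-0.08],[0,0,0,0,0,-0.08],[0,0,0,0,0,-0.08],[0,0,0,0,0,-0.08],[0,0,0,0,0,-0.08],[0,0,0,0,0,-0.06],[0,0,0,0,0,-0.03],[0,0,0,0,0,0],[0,0,0,0,0,0]]' ; python3 -c "
from h import *
c=wr()"
```

```text
time_s: 21.95
eef_pos: [0.5591, 0.1879, 0.0818]
eef_rot: [0.002, 0.646, 0.764, 0.001]
wrist_force: [0.7, -1.6, 9.5]
opening: 0.172
grasp_force: 60.2
tcp [0.5591 0.1879 0.0818] yaw 1.7377 z [ 4.4e-03  2.0e-04 -1.0e+00] q [ 0.123  0.341  1.667 -0.     1.129 -0.043] F [ 0.69 -1.56  9.47] T [-0.16  0.08  0.  ] 21.95 0.172
```

```bash
python3 -m pendant '[[0,0,0,0,0,-0.02],[0,0,0,0,0,-0.02],[0,0,0,0,0,-0.01],[0,0,0,0,0,0],[0,0,0,0,0,0],[0,0,0,0,0,0],[0,0,0,0,0,0],[0,0,0,0,0,0],[0,0,0,0,0,0],[0,0,0,0,0,0]]' ; python3 -c "
from h import *
c=wr()"
```

```text
time_s: 23.25
eef_pos: [0.5591, 0.1879, 0.0818]
eef_rot: [0.002, 0.675, 0.738, 0.002]
wrist_force: [-0.7, -0.4, 9.5]
opening: 0.173
grasp_force: 60.2
tcp [0.5591 0.1879 0.0818] yaw 1.6593 z [ 4.3e-03  2.0e-04 -1.0e+00] q [ 0.123  0.341  1.667 -0.     1.129  0.035] F [-0.69 -0.42  9.46] T [-0.22  0.09 -0.  ] 23.25 0.173
```

```bash
python3 -m pendant '[[0,0,0.003,0,0,0],[0,0,0.003,0,0,0],[0,0,0.003,0,0,0],[0,0,0.003,0,0,0],[0,0,0.002,0,0,0],[0,0,0,0,0,0],[0,0,0,0,0,0],[0,0,0,0,0,0],[0,0,0,0,0,0],[0,0,0,0,0,0]]' ; python3 -c "
from h import *
c=wr()"
```

```text
time_s: 24.55
eef_pos: [0.559, 0.1879, 0.0843]
eef_rot: [0.002, 0.675, 0.738, 0.002]
wrist_force: [0.7, -0.7, 7.0]
opening: 0.169
grasp_force: 60.0
tcp [0.559  0.1879 0.0843] yaw 1.6592 z [ 4.3e-03  2.0e-04 -1.0e+00] q [ 0.123  0.338  1.666 -0.     1.134  0.035] F [ 0.67 -0.74  7.01] T [-0.14 -0.09  0.04] 24.55 0.169
```

```bash
python3 -m pendant '[[0,0,0.003,0,0,0],[0,0,0.003,0,0,0],[0,0,0.003,0,0,0],[0,0,0.003,0,0,0],[0,0,0.002,0,0,0],[0,0,0,0,0,0],[0,0,0,0,0,0],[0,0,0,0,0,0],[0,0,0,0,0,0],[0,0,0,0,0,0]]' ; python3 -c "
from h import *
c=wr();cv2.imwrite('pics/w6.png',c['color'])"
```

```text
time_s: 25.85
eef_pos: [0.559, 0.1879, 0.0868]
eef_rot: [0.001, 0.675, 0.738, 0.002]
wrist_force: [1.6, -0.2, 5.3]
opening: 0.17
grasp_force: 59.7
tcp [0.559  0.1879 0.0868] yaw 1.6592 z [ 4.3e-03  2.0e-04 -1.0e+00] q [ 0.123  0.334  1.664 -0.     1.139  0.035] F [ 1.6  -0.19  5.33] T [-0.14 -0.22 -0.05] 25.85 0.17
```

```bash
python3 -m pendant '[[0,0,0.002,0,0,0],[0,0,0.002,0,0,0],[0,0,0,0,0,0],[0,0,0,0,0,0],[0,0,0,0,0,0],[0,0,0,0,0,0],[0,0,0,0,0,0],[0,0,0,0,0,0],[0,0,0,0,0,0],[0,0,0,0,0,0]]' && python3 -m pendant '[[0,0,0,0,0,0],[0,0,0,0,0,0],[0,0,0,0,0,0],[0,0,0,0,0,0],[0,0,0,0,0,0],[0,0,0,0,0,0],[0,0,0,0,0,0],[0,0,0,0,0,0],[0,0,0,0,0,0],[0,0,0,0,0,0]]' 1; python3 -c "
from h import *
c=wr()"
```

```text
time_s: 27.15
eef_pos: [0.5582, 0.188, 0.0872]
eef_rot: [0.001, 0.675, 0.738, 0.001]
wrist_force: [1.7, -0.5, 5.0]
opening: 0.176
grasp_force: 59.6
time_s: 28.4
eef_pos: [0.557, 0.1879, 0.0866]
eef_rot: [-0.0, 0.675, 0.738, -0.0]
wrist_force: [-0.5, -0.2, -1.1]
opening: 0.999
grasp_force: 0.0
tcp [0.557  0.1879 0.0866] yaw 1.6594 z [-0.  0. -1.] q [0.124 0.334 1.666 0.    1.142 0.035] F [-0.5  -0.19 -1.09] T [-0.   -0.02 -0.02] 28.4 0.999
```

```bash
python3 -m pendant '[[0,0,0.05,0,0,0],[0,0,0.1,0,0,0],[0,0,0.15,0,0,0],[0,0,0.2,0,0,0],[0,0,0.2,0,0,0],[0,0,0,0,0,0],[0,0,0,0,0,0],[0,0,0,0,0,0],[0,0,0,0,0,0],[0,0,0,0,0,0]]'; python3 -c "
from h import *
from bench import camera
c=wr();np.savez('w7.npz',**c)
a=crop(c['color'],155,90,200,200,3)
s=camera('scene');np.savez('s7.npz',**s);b=crop(s['color'],260,200,80,80,3)
b=np.pad(b,((0,360),(0,0),(0,0)))[:600,:200];cv2.imwrite('pics/w7.png',np.hstack([a,b]))"
```

```text
time_s: 29.7
eef_pos: [0.5567, 0.1878, 0.2259]
eef_rot: [-0.0, 0.675, 0.738, -0.0]
wrist_force: [-0.2, -0.4, 0.2]
opening: 0.998
grasp_force: 0.0
tcp [0.5567 0.1878 0.2259] yaw 1.6593 z [-1.3e-03 -1.0e-04 -1.0e+00] q [0.124 0.19  1.546 0.    1.407 0.035] F [-0.19 -0.35  0.17] T [ 0.03  0.01 -0.01] 29.7 0.998
```

View pics/w7.png

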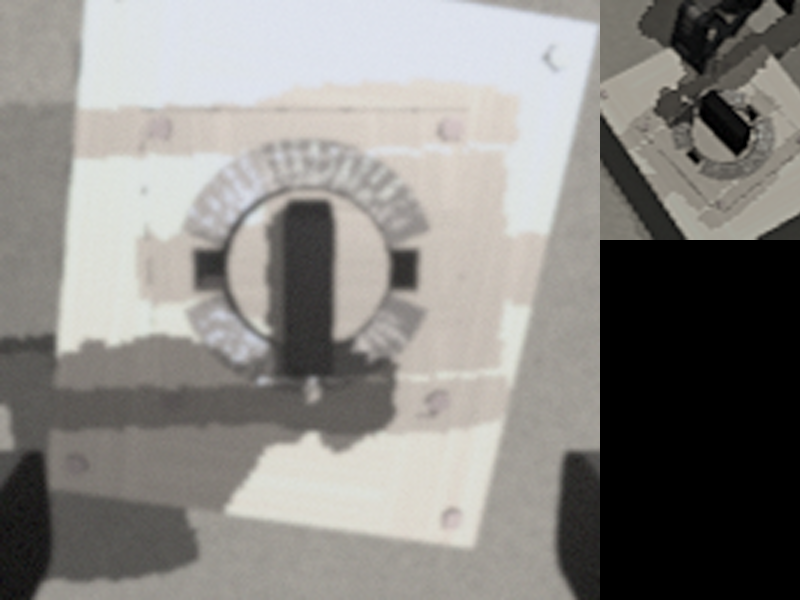

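The cap sits flush in the collar with its bar square to the empty slots, seen at (209,268) and (403,268). The gripper is clear, so I'll hand in.

```bash
python3 -c "
from bench import ctrl
print(ctrl.hand_in())"
```

```text
the job is handed in; nothing more can be done
None
```

The cap is in the box, pressed down, turned a quarter turn clockwise and sprung up into its detent, then released; I handed the job in at about 30 s, wrist readings stayed around 10 N or less, and no other item was touched.

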